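# Pack out a hold-down and keep it nipped

### The arm

A 7-joint arm with a two-finger parallel gripper is mounted at the origin on the work surface. World frame = base frame: x ahead of the robot, y to its left, z up, the work surface at z = 0. Lengths are in m, angles in rad, forces in N, time in s.
With the tool pointing down it reaches from about 0.4 to 0.875 m from the base axis. Payload 19.3 kg.
Tool frame: the origin (TCP) lies midway between the tips of the shut fingers; the grasp point (between the pads) lies 19 mm behind it; x points along the fingers, y is the direction in which the jaws open and shut, and the axes are right-handed (so a half turn about x gives the same grasp; the last joint's range is limited). The gripper opens to 85 mm and grips with 20 to 120 N. Pads are 22 mm wide; open, the fingers measure 114 mm over their backs; the gripper's body (76 mm by 85 mm) begins 54 mm behind the grasp point. The pads swing forward as they close: fully open they stand 13 mm farther back than shut.
Start: joints at [-1.269, 0.521, -0.036, 1.599, 0.021, 1.021, -0.113], TCP at [0.227, 0.582, 0.231] pointing down, gripper open.
Joint ranges: [-2.91, 2.91], [-0.3, 2.13], [-1.5, 1.42], [0.17, 2.43], [-1.26, 4.41], [0.16, 1.93], [-2.52, 2.52]. Speed limits (rad/s): [1.89, 1.89, 2.39, 2.39, 3.01, 3.01, 3.01].

### API

Orientations are given as [roll, pitch, yaw] about the fixed x, y, z axes, in that order (R = Rz(yaw) Ry(pitch) Rx(roll)).
In Python, from workcell import telemetry, vision, workorder gives the robot as it stands. The module is installed in compiled form; this text tells all that it offers.
- The arm moves only by the tool play_rows, never from a script. Its argument "deltas" is a list of rows, each a list of 7 numbers: the shift along the world's x, y, z in mm, then the turn, a rotation vector about the world's x, y, z in degrees, then the finger opening in mm, from 0 to 85.4. In form: [[x, y, z, wx, wy, wz, jaw], ...]. A call has 1 to 8 rows; each row shifts and turns the commanded pose from where the row before left it; what a row does not reach is not made up. A row lasts 1/8 s, in which the tool goes at most 62.5 mm and 10.7 degrees, less where a joint would pass 70% of its speed; a pose out of reach is approached as far as the arm can. A call with a gripper value outside its range is refused whole. The fingers move at their own pace and stop on an object; "grip_force" is the grip in N (left out, the last holds). Time passes only in rows, so rows that do not move let the fingers close. It gives the time, the measured TCP pose, the force and the opening at its end, in the units of the state.
- telemetry.observe(): the state, without advancing time (a new reading comes with each control period).
- vision.grab_frame(name): name is "scene" or "top"; returns the picture (480x640x3 uint8, red, green, blue); there is no depth.
- vision.camera_info(name): a dict with "mtx" (3x3 intrinsics, pixels), "k1" (the pictures are not rectified: a ray, as slopes to the right and down, at radius r is drawn at 1 + k1 r^2 times it, then the intrinsics apply), "rvec" (rotation vector, rad) and "tvec" (3), from world to camera coordinates, as OpenCV has them. Camera axes: x right, y down, z forward; pixel columns grow to the right and rows downward; lengths in m; the calibration is good to about 2 mm. A picture is of the moment at which its call begins. camera_info takes no time and is no camera call.
- workorder.job_done(): hands the job in, once; it reports no verdict.
The state is a dict: "clock": time; "qpos": joint angles; "qd": joint speeds; "joint_efforts": joint torques, N m; "position": TCP position; "tool_rot": TCP orientation; "force": force on the tool from outside, world axes, zero at the start; "moment": the same for the moment, N m; "grip_width": finger opening in m.
Only numpy, scipy, OpenCV 4.12 (cv2) and the standard library are available. Lean on these libraries where they do the work, as an engineer would, in place of code of your own. Each camera call takes 0.05 s, during which the arm holds its last target. There are 200 camera calls.

### The job

The timber under the spring-raised hold-down is too thin for its shoe to reach. Slide plywood packers flat, one on top of another and in line with the fixture, well in between the timber and the shoe, until pressing the shoe's knob down nips the stack firmly before the shoe comes to the end of its travel; any spare packer stays off the fixture, and the other things on the bench stay where they are. The job finishes while holding: end with the knob still pressed down, so that the shoe keeps the stack pinched tight.

Things in the scene. Friction and masses are not known exactly. Their poses are not given: they have to be found in the camera images.
- fixture: fixed hold-down: steel bed 30 mm high, reaching 70 mm to the front (-x), 130 mm to the back and 115 mm to either side (y) of its origin; two columns 18 mm thick at x = 0, y = +88 and -88 mm, tops 135 mm above the bench. Origin: at bench height, directly below the middle of the shoe; z up, +x the direction in which packers slide in from the open front
- blank_top (a point): point on the flat top of the fixed timber blank below the shoe's middle; its height differs each time (42 to 60 mm above the bench). The top reaches 72 mm to the front (fixture -x), 60 mm to the back, 63 mm to either side. A packer left with its centre 40 mm in front of this point rests stably, its tail jutting 38 mm beyond the blank's front edge, free for fingers
- shoe (a joint): travel of the shoe straight down, m: 0 = up, where springs keep it; 0.024 = hard stop. Springs push back 3 N at the top, 7 N at the stop. A push of about 15 N on the knob nips a stack well: stopped short of 0.0225 it is on the stack; at 0.024 another packer is needed. It takes two or three packers, never one
- shoe_pad (a point): centre of the flat underside of the shoe, moving with it; 98 mm above the bench when up. The wooden pad here is 50 mm along the fixture's x, 110 mm along y and 12 mm thick, under a grey crosshead 44 x 216 x 18 mm
- shoe_knob (a point): centre of the top of the round black press knob, moving with the shoe; 64 mm above shoe_pad. Knob head 48 mm across with a flat top; pressing straight down on it moves the shoe
- packer1: loose plywood packer, a flat plate 140 mm long (its x) x 44 mm wide (its y) x 12 mm thick, 0.04 to 0.08 kg; both ends alike. Origin: centre of its underside; z up. At the start it lies on the bench under packer2, in the pile nearer the fixture
- packer2: loose plywood packer, a flat plate 140 mm long (its x) x 44 mm wide (its y) x 12 mm thick, 0.04 to 0.08 kg; both ends alike. Origin: centre of its underside; z up. At the start it lies on packer1
- packer3: loose plywood packer, a flat plate 140 mm long (its x) x 44 mm wide (its y) x 12 mm thick, 0.04 to 0.08 kg; both ends alike. Origin: centre of its underside; z up. At the start it lies on the bench under packer4, in the pile farther from the fixture
- packer4: loose plywood packer, a flat plate 140 mm long (its x) x 44 mm wide (its y) x 12 mm thick, 0.04 to 0.08 kg; both ends alike. Origin: centre of its underside; z up. At the start it lies on packer3
- sleeve: bystander: brown sanding sleeve, a tube 68 mm across and 70 mm high, upright; origin centre of its underside
- spanner: bystander: steel spanner lying flat on the bench, about 20 cm long; origin on its underside
- glue: bystander: white bottle 56 mm across and 130 mm high, upright; origin centre of its underside

How it is judged:
At the end, for the whole second after the job is handed in: Knob pressed (over 4 N), shoe short of 23.5 mm of travel, over 3 N shoe-packer and packer-blank. Each packer at rest, not gripped, and either stacked (flat, in line within 0.2 rad, centre within 18 mm sideways, 62 mm before to 50 mm behind the shoe middle) or over 150 mm from the fixture origin (contact force between any of the fingers, the arm and shoe above 4 N and value of joint shoe below 0.0235 m and ((contact force between shoe and packer1 above 3 N and (angle between the z axis of packer1 and the z axis of fixture, either way round below 0.1 rad and angle between the x axis of packer1 and the x axis of fixture, either way round below 0.21 rad and x of packer1 in the frame of fixture between -0.062 and 0.05 m and y of packer1 in the frame of fixture between -0.018 and 0.018 m)) or (contact force between shoe and packer2 above 3 N and (angle between the z axis of packer2 and the z axis of fixture, either way round below 0.1 rad and angle between the x axis of packer2 and the x axis of fixture, either way round below 0.21 rad and x of packer2 in the frame of fixture between -0.062 and 0.05 m and y of packer2 in the frame of fixture between -0.018 and 0.018 m)) or (contact force between shoe and packer3 above 3 N and (angle between the z axis of packer3 and the z axis of fixture, either way round below 0.1 rad and angle between the x axis of packer3 and the x axis of fixture, either way round below 0.21 rad and x of packer3 in the frame of fixture between -0.062 and 0.05 m and y of packer3 in the frame of fixture between -0.018 and 0.018 m)) or (contact force between shoe and packer4 above 3 N and (angle between the z axis of packer4 and the z axis of fixture, either way round below 0.1 rad and angle between the x axis of packer4 and the x axis of fixture, either way round below 0.21 rad and x of packer4 in the frame of fixture between -0.062 and 0.05 m and y of packer4 in the frame of fixture between -0.018 and 0.018 m))) and ((contact force between blank and packer1 above 3 N and (angle between the z axis of packer1 and the z axis of fixture, either way round below 0.1 rad and angle between the x axis of packer1 and the x axis of fixture, either way round below 0.21 rad and x of packer1 in the frame of fixture between -0.062 and 0.05 m and y of packer1 in the frame of fixture between -0.018 and 0.018 m)) or (contact force between blank and packer2 above 3 N and (angle between the z axis of packer2 and the z axis of fixture, either way round below 0.1 rad and angle between the x axis of packer2 and the x axis of fixture, either way round below 0.21 rad and x of packer2 in the frame of fixture between -0.062 and 0.05 m and y of packer2 in the frame of fixture between -0.018 and 0.018 m)) or (contact force between blank and packer3 above 3 N and (angle between the z axis of packer3 and the z axis of fixture, either way round below 0.1 rad and angle between the x axis of packer3 and the x axis of fixture, either way round below 0.21 rad and x of packer3 in the frame of fixture between -0.062 and 0.05 m and y of packer3 in the frame of fixture between -0.018 and 0.018 m)) or (contact force between blank and packer4 above 3 N and (angle between the z axis of packer4 and the z axis of fixture, either way round below 0.1 rad and angle between the x axis of packer4 and the x axis of fixture, either way round below 0.21 rad and x of packer4 in the frame of fixture between -0.062 and 0.05 m and y of packer4 in the frame of fixture between -0.018 and 0.018 m))) and ((angle between the z axis of packer1 and the z axis of fixture, either way round below 0.1 rad and angle between the x axis of packer1 and the x axis of fixture, either way round below 0.21 rad and x of packer1 in the frame of fixture between -0.062 and 0.05 m and y of packer1 in the frame of fixture between -0.018 and 0.018 m) or horizontal distance between packer1 and fixture above 0.15 m) and ((angle between the z axis of packer2 and the z axis of fixture, either way round below 0.1 rad and angle between the x axis of packer2 and the x axis of fixture, either way round below 0.21 rad and x of packer2 in the frame of fixture between -0.062 and 0.05 m and y of packer2 in the frame of fixture between -0.018 and 0.018 m) or horizontal distance between packer2 and fixture above 0.15 m) and ((angle between the z axis of packer3 and the z axis of fixture, either way round below 0.1 rad and angle between the x axis of packer3 and the x axis of fixture, either way round below 0.21 rad and x of packer3 in the frame of fixture between -0.062 and 0.05 m and y of packer3 in the frame of fixture between -0.018 and 0.018 m) or horizontal distance between packer3 and fixture above 0.15 m) and ((angle between the z axis of packer4 and the z axis of fixture, either way round below 0.1 rad and angle between the x axis of packer4 and the x axis of fixture, either way round below 0.21 rad and x of packer4 in the frame of fixture between -0.062 and 0.05 m and y of packer4 in the frame of fixture between -0.018 and 0.018 m) or horizontal distance between packer4 and fixture above 0.15 m) and contact force between the fingers and packer1 below 0.5 N and linear speed of each of packer1, packer2, packer3, packer4 below 0.02 m/s and contact force between the fingers and packer2 below 0.5 N and contact force between the fingers and packer3 below 0.5 N and contact force between the fingers and packer4 below 0.5 N); the arm keeps its last pose, push and grip.
It fails at once if the sanding sleeve is knocked or moved more than 30 mm (distance of sleeve from where it was at the start of the episode above 0.03 m).
It fails at once if the spanner is knocked or moved more than 30 mm (distance of spanner from where it was at the start of the episode above 0.03 m).
It fails at once if the glue bottle is knocked or moved more than 30 mm (distance of glue from where it was at the start of the episode above 0.03 m).
It also fails if it takes over 72 s, if anything falls off the work surface, if the arm or the gripper's body presses on something with over 40 N, if the wrist force passes 120 N, or if a joint passes its speed limit or range.

## Working session

There is one attempt and no reset: what is moved stays moved. The work goes in short steps, Python scripts to look and compute and a tool call to move; the robot and the scene stay as the last step left them, time stands still between calls to the robot, and variables do not carry over. Pictures are saved under pics/ and viewed, about 8 in all and at most 12, crops included, and the job is handed in when it is done.

Besides the shell and the picture viewer there is one more tool, called after "Call:" by a JSON object that holds its "name" and its "arguments", one argument or row to a line. play_rows: Moves the arm, as the interface text tells. Its arguments: {"type":"object","properties":{"deltas":{"type":"array","items":{"type":"array","items":{"type":"number"}}},"grip_force":{"type":"number"}},"required":["deltas"]}

```bash
mkdir -p pics
cat > h.py <<'E'
import numpy as np, cv2
from workcell import telemetry, vision, workorder
def cam(n):
    c=vision.camera_info(n); R=cv2.Rodrigues(np.array(c["rvec"],float))[0]; return np.array(c["mtx"],float),float(c["k1"]),R,np.array(c["tvec"],float).ravel()
def ray(n,uv):
    K,k,R,t=cam(n); d=cv2.undistortPoints(np.array(uv,float).reshape(-1,1,2),K,np.array([k,0,0,0.]))[:,0]
    d=np.c_[d,np.ones(len(d))]@R; return -R.T@t,d
def plane(n,uv,z):
    o,d=ray(n,uv); return o+d*((z-o[2])/d[:,2])[:,None]
def proj(n,P):
    K,k,R,t=cam(n); return cv2.projectPoints(np.array(P,float).reshape(-1,1,3),cv2.Rodrigues(R)[0],t,K,np.array([k,0,0,0.]))[0][:,0]
def snap(n,f,crop=None,s=1):
    im=vision.grab_frame(n); cv2.imwrite(f"pics/{f}_raw.png",im[:,:,::-1])
    if crop: im=im[crop[1]:crop[3],crop[0]:crop[2]]
    cv2.imwrite(f"pics/{f}.png",cv2.resize(im,None,fx=s,fy=s)[:,:,::-1])
E
python3 - <<'E'
from h import *
for n in("top","scene"):
    snap(n,n+"0"); K,k,R,t=cam(n); print(n,K.tolist(),k,(-R.T@t).round(3),R[2].round(2))
s=telemetry.observe(); print(s["position"],s["tool_rot"],s["force"],s["clock"])
E
```

```text
top [[453.83937312323826, 0.0, 318.5596690728794], [0.0, 453.83937312323826, 233.6846024248143], [0.0, 0.0, 1.0]] 0.03164613464972022 [ 0.437 -0.075  1.102] [ 0.18  0.01 -0.98]
scene [[547.879787704248, 0.0, 314.44485470686413], [0.0, 547.879787704248, 233.4441459351492], [0.0, 0.0, 1.0]] -0.15194969820186954 [1.256 0.714 0.817] [-0.5  -0.64 -0.58]
[0.22698632 0.58201335 0.2308057 ] [-1.48952893  1.56981755 -1.86135921] [-0.17582192 -0.30719951  0.02661482] 0.1
```

View pics/top0.png

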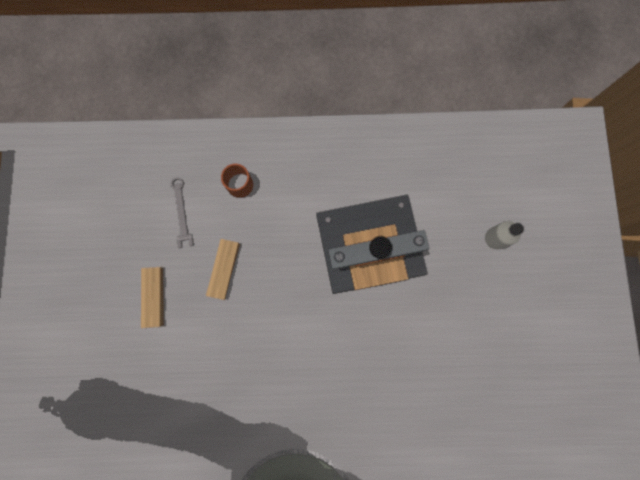

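View pics/scene0.png

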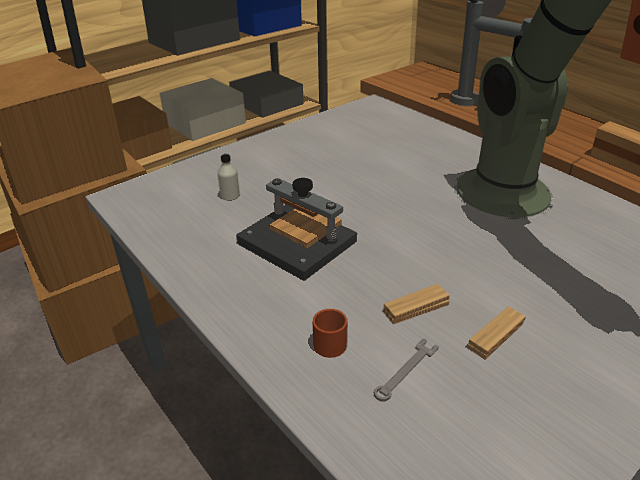

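The top view shows the fixture at (375,245) and the piles at (222,270) and (152,297). The spanner, sleeve and bottle are clear of them. Next I measure.

Run:
```python
from h import *
im=cv2.imread("pics/top0_raw.png"); hsv=cv2.cvtColor(im,cv2.COLOR_BGR2HSV)
m=cv2.inRange(hsv,(8,90,60),(25,255,255)); m[:130]=0; m[:,560:]=0; m[:,445:]=0
for c in cv2.findContours(m,0,1)[0]:
    if cv2.contourArea(c)<300: continue
    p=plane("top",c[:,0].astype(float),.012)[:,:2].astype(np.float32)
    r=cv2.minAreaRect(p); b=cv2.boxPoints(r); e=[b[1]-b[0],b[2]-b[1]]; e=max(e,key=np.linalg.norm)
    print("wood",np.round(r[0],4),np.round(r[1],4),"yaw",np.degrees(np.arctan2(e[1],e[0])).round(1), cv2.boundingRect(c))
# bed
d=cv2.inRange(hsv,(0,0,0),(180,255,75)); d[:180]=0;d[310:]=0;d[:,:300]=0;d[:,440:]=0
d=cv2.morphologyEx(d|m,cv2.MORPH_CLOSE,np.ones((25,25)))
d[:, :300]=0
c=max(cv2.findContours(d,0,1)[0],key=cv2.contourArea)
r=cv2.minAreaRect(plane("top",c[:,0].astype(float),.03)[:,:2].astype(np.float32)); print("bed",r)
# knob
k=cv2.inRange(hsv,(0,0,0),(180,255,35)); k[:220]=0;k[275:]=0;k[:,:355]=0;k[:,405:]=0
c=max(cv2.findContours(k,0,1)[0],key=cv2.contourArea);(u,v),rr=cv2.minEnclosingCircle(c);print("knob px",u,v,rr,plane("top",[(u,v)],.16))
for n,cr in(("top",(300,180,440,310)),("scene",(220,160,370,290))):
    i=cv2.imread(f"pics/{n}0_raw.png")[cr[1]:cr[3],cr[0]:cr[2]]
    cv2.imwrite(f"pics/{n}0c.png",cv2.resize(i,None,fx=2.7,fy=4,interpolation=cv2.INTER_CUBIC) if 0 else cv2.resize(i,None,fx=4,fy=4,interpolation=cv2.INTER_CUBIC))
a=cv2.imread("pics/top0c.png");b=cv2.imread("pics/scene0c.png")
cv2.imwrite("pics/both.png",np.vstack([cv2.resize(a,(600,557))[0:0],b]))
```

```text
wood [0.493  0.3336] [0.1373 0.0493] yaw 2.3 (141, 268, 22, 59)
wood [ 0.5381 -0.2088] [0.059  0.1322] yaw -80.1 (350, 256, 58, 33)
wood [0.5551 0.1659] [0.0457 0.1377] yaw -13.5 (207, 240, 32, 59)
wood [ 0.629  -0.1919] [0.0275 0.13  ] yaw -80.0 (343, 225, 54, 20)
wood [0.777  0.1325] [0.0892 0.0678] yaw 38.6 (221, 164, 32, 33)
bed ((0.6051358580589294, -0.19503803551197052), (0.19776441156864166, 0.23272138833999634), 10.153860092163086)
knob px 380.4583435058594 247.4583282470703 10.64215087890625 [[ 0.57529766 -0.19719503  0.16      ]]
```

View pics/top0c.png

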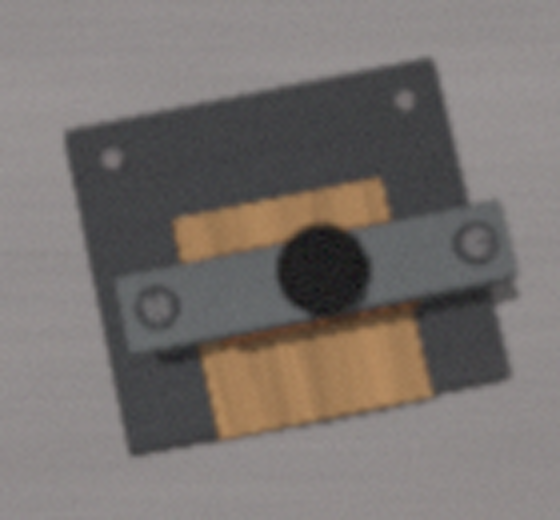

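View pics/scene0c.png

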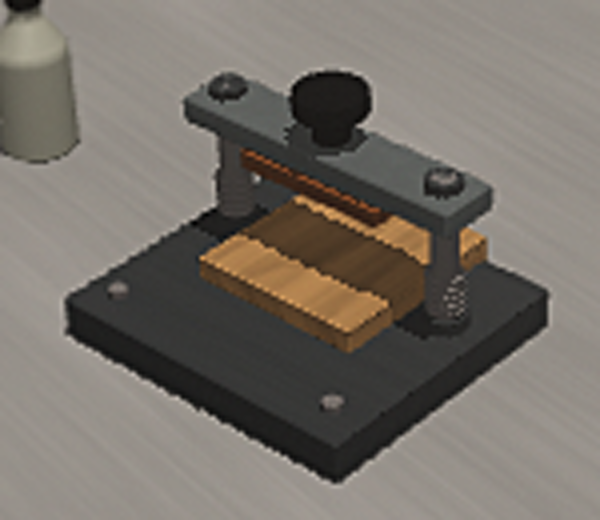

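The fixture's front (-x) faces the robot, with yaw about 10°. The blank's back corners show in the scene view at px (307.5,243) and (270,225.5). In the top view its corners are at (354.8,289.5), (408,279), (343.8,234.3) and (396.3,224.5). Next is the blank height.

Run:
```python
from h import *
O=np.array([.5755,-.199]);a=np.radians(10.1);X=np.array([np.cos(a),np.sin(a)]);Y=np.array([-X[1],X[0]])
f=lambda P:np.c_[(P[:,:2]-O)@X,(P[:,:2]-O)@Y].round(4).tolist()
for h in(.042,.048,.054,.06):
    print(h,"scene back(+60,+63;+60,-63)",f(plane("scene",[(307.5,243.3),(270,225.5)],h)),"\n   top fl,fr,bl,br",f(plane("top",[(354.8,289.5),(408,279),(343.8,234.3),(396.3,224.5)],h)))
P=lambda x,y,z:np.r_[O+X*x+Y*y,z]
print("bed corner top px", proj("top",[P(-.07,.115,.03),P(-.07,-.115,.03),P(.13,.115,.03),P(.13,-.115,.03)]).round(1).tolist())
print("scene", proj("scene",[P(.13,.115,.03),P(.13,.115,0),P(.13,-.115,.03),P(0,0,.162)]).round(1).tolist(), "seen ~ (304,269),(304,280),(237,235),(303,182)")
```

```text
0.042 scene back(+60,+63;+60,-63) [[0.0628, 0.0652], [0.0662, -0.0573]] 
   top fl,fr,bl,br [[-0.0697, 0.0639], [-0.0705, -0.0622], [0.0626, 0.0617], [0.0607, -0.0653]]
0.048 scene back(+60,+63;+60,-63) [[0.0687, 0.0707], [0.0721, -0.0508]] 
   top fl,fr,bl,br [[-0.0699, 0.0644], [-0.0707, -0.061], [0.0616, 0.0621], [0.0597, -0.0641]]
0.054 scene back(+60,+63;+60,-63) [[0.0747, 0.0762], [0.0781, -0.0443]] 
   top fl,fr,bl,br [[-0.0702, 0.0648], [-0.071, -0.0598], [0.0606, 0.0626], [0.0587, -0.0629]]
0.06 scene back(+60,+63;+60,-63) [[0.0806, 0.0818], [0.084, -0.0378]] 
   top fl,fr,bl,br [[-0.0704, 0.0653], [-0.0712, -0.0587], [0.0596, 0.0631], [0.0577, -0.0617]]
bed corner top px [[333.1, 294.3], [429.0, 274.7], [316.2, 212.7], [409.0, 194.0]]
scene [[304.4, 269.5], [304.9, 279.6], [236.1, 232.4], [303.0, 180.5]] seen ~ (304,269),(304,280),(237,235),(303,182)
```

The scene view puts the blank at about 42 mm, from its corners and a visible side of roughly 12.5 mm. Three packers (36 mm) would then nip at about 20 mm of travel, so three are needed. Next are the tool axes and the move to pile A.

```bash
cat >> h.py <<'E'
from scipy.spatial.transform import Rotation as Ro
O=np.array([.5755,-.199]);YF=10.1
def P(x,y=0):
    a=np.radians(YF); return O+np.array([x*np.cos(a)-y*np.sin(a),x*np.sin(a)+y*np.cos(a)])
def go(xy,z,yaw):
    s=telemetry.observe(); p=s["position"]; R=Ro.from_euler("xyz",s["tool_rot"]).as_matrix()
    y=np.degrees(np.arctan2(R[1,1],R[0,1]))-90; d=(yaw-y+90)%180-90
    print("pos",np.round(p*1e3,1),"toolx",R[:,0].round(3),"yaw",round((y+90)%180-90,1),"| shift mm",np.round(np.r_[xy,z]*1e3-p*1e3,1),"turn",round(d,1),"F",np.round(s["force"],1),"w",round(s["grip_width"]*1e3,1),"t",round(s["clock"],2))
E
python3 - <<'E'
from h import *
def tail(c,yaw,d=.055): a=np.radians(yaw); return np.array(c)-d*np.array([np.cos(a),np.sin(a)])
go(tail((.5551,.1659),-13.5),.12,-13.5)
go(tail((.493,.3336),2.3),.12,2.3)
go(P(-.16),.12,YF); go(P(-.095),.05,YF)
E
```

```text
pos [227.  582.  230.8] toolx [-0.    -0.001 -1.   ] yaw -21.3 | shift mm [ 274.6 -403.3 -110.8] turn 7.8 F [-0.2 -0.3  0. ] w 85.1 t 0.1
pos [227.  582.  230.8] toolx [-0.    -0.001 -1.   ] yaw -21.3 | shift mm [ 211.1 -250.6 -110.8] turn 23.6 F [-0.2 -0.3  0. ] w 85.1 t 0.1
pos [227.  582.  230.8] toolx [-0.    -0.001 -1.   ] yaw -21.3 | shift mm [ 191.  -809.1 -110.8] turn 31.4 F [-0.2 -0.3  0. ] w 85.1 t 0.1
pos [227.  582.  230.8] toolx [-0.    -0.001 -1.   ] yaw -21.3 | shift mm [ 255.  -797.7 -180.8] turn 31.4 F [-0.2 -0.3  0. ] w 85.1 t 0.1
```

Call:
{"name": "play_rows", "arguments": {
  "deltas": [
    [23,-33.6,-9,0,0,0.65,65],
    [23,-33.6,-9,0,0,0.65,65],
    [23,-33.6,-9,0,0,0.65,65],
    [23,-33.6,-9,0,0,0.65,65],
    [23,-33.6,-9,0,0,0.65,65],
    [23,-33.6,-9,0,0,0.65,65],
    [23,-33.6,-9,0,0,0.65,65],
    [23,-33.6,-9,0,0,0.65,65]
  ],
  "grip_force": 50
}}

```text
clock: 1.1
position: [0.4116, 0.3123, 0.1589]
tool_rot: [-1.931, 1.571, -2.212]
force: [-0.2, 0.8, -0.5]
grip_width: 0.0653
```

Call:
{"name": "play_rows", "arguments": {
  "deltas": [
    [23,-33.6,-10,0,0,0.65,65],
    [23,-33.6,-10,0,0,0.65,65],
    [23,-33.6,-10,0,0,0.65,65],
    [21,-33.6,-9,0,0,0.65,65],
    [0,0,-40,0,0,0,65],
    [0,0,-30,0,0,0,65],
    [0,0,-20,0,0,0,65],
    [0,0,0,0,0,0,65]
  ]
}}

```text
clock: 2.1
position: [0.5001, 0.1787, 0.029]
tool_rot: [-2.471, 1.568, -2.706]
force: [-0.0, -0.0, 0.2]
grip_width: 0.0655
```

Run:
```python
from h import *
a=np.radians(-13.5); go(np.array([.5551,.1659])-.055*np.array([np.cos(a),np.sin(a)]),.012,-13.5)
snap("scene","a1",(370,180,570,360),3)
```

```text
pos [500.1 178.7  29. ] toolx [-0.003 -0.001 -1.   ] yaw -13.5 | shift mm [  1.5   0.1 -17. ] turn 0.0 F [-0.  -0.   0.2] w 65.5 t 2.1
```

View pics/a1.png

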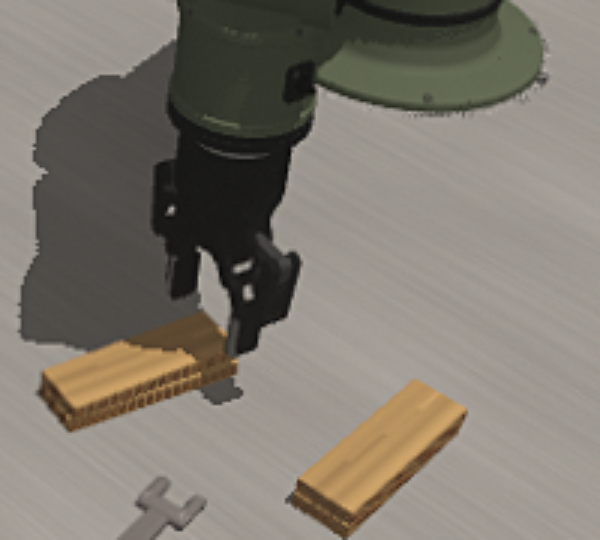

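The gripper straddles the tail of the near pile, with its fingers around (437,295) in scene px. I descend and grip.

Call:
{"name": "play_rows", "arguments": {
  "deltas": [
    [1,0,-10,0,0,0,65],
    [0,0,-6,0,0,0,65],
    [0,0,0,0,0,0,38],
    [0,0,0,0,0,0,38],
    [0,0,0,0,0,0,38],
    [0,0,0,0,0,0,38],
    [0,0,0,0,0,0,38]
  ]
}}

```text
clock: 3.02
position: [0.5022, 0.1791, 0.0145]
tool_rot: [0.24, 1.571, 0.004]
force: [-1.4, -0.7, 6.4]
grip_width: 0.0425
```

Call:
{"name": "play_rows", "arguments": {
  "deltas": [
    [0,0,6,0,0,0,38],
    [0,0,20,0,0,0,38],
    [0,0,25,0,0,0,38],
    [0,0,25,0,0,0,38],
    [0,0,15,0,0,0,38],
    [0,0,0,0,0,0,38]
  ]
}}

```text
clock: 3.78
position: [0.5025, 0.1793, 0.106]
tool_rot: [0.676, 1.569, 0.44]
force: [0.1, 0.5, -0.7]
grip_width: 0.0427
```

Run:
```python
from h import *
go(P(-.16),.09,YF)
for n in("scene","top"): snap(n,"b"+n)
a=cv2.imread("pics/bscene_raw.png")[130:360,360:560]; b=cv2.imread("pics/btop_raw.png")[200:360,120:270]
cv2.imwrite("pics/b.png",np.hstack([cv2.resize(a,(500,575)),cv2.resize(b,(300,320))[[*range(320)]+[319]*255]]))
```

```text
pos [502.5 179.3 106. ] toolx [ 0.001  0.001 -1.   ] yaw -13.5 | shift mm [ -84.5 -406.3  -16. ] turn 23.6 F [ 0.1  0.5 -0.7] w 42.7 t 3.77
```

View pics/b.png

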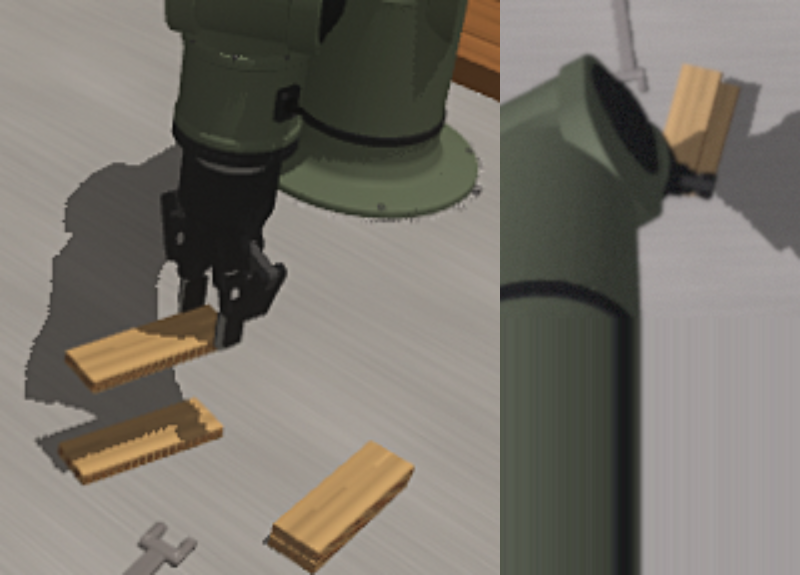

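One packer is held level and the lower one is undisturbed. I retract in x first to clear the column, then swing over to in front of the fixture.

Call:
{"name": "play_rows", "arguments": {
  "deltas": [
    [-23,-35,0,0,0,2.4,38],
    [-23,-41,0,0,0,2.4,38],
    [-23,-42,0,0,0,2.4,38],
    [-23,-42,0,0,0,2.4,38],
    [-22,-42,0,0,0,2.4,38],
    [0,-42,0,0,0,2.4,38],
    [0,-42,0,0,0,2.4,38],
    [0,-42,0,0,0,2.4,38]
  ]
}}

```text
clock: 4.88
position: [0.3875, -0.1501, 0.1046]
tool_rot: [2.615, 1.57, 2.715]
force: [0.3, 0.5, -1.1]
grip_width: 0.0421
```

Call:
{"name": "play_rows", "arguments": {
  "deltas": [
    [0,-42,-15,0,0,2.4,38],
    [0,-42,-20,0,0,2,38],
    [0,0,-15,0,0,0,38],
    [0,0,0,0,0,0,38]
  ]
}}

```text
clock: 5.38
position: [0.3871, -0.232, 0.0539]
tool_rot: [2.402, 1.568, 2.578]
force: [0.1, 0.6, -0.9]
grip_width: 0.0424
```

Run:
```python
from h import *
go(P(-.19),.056,YF);go(P(-.095),.056,YF)
```

```text
pos [ 387.1 -232.    53.9] toolx [-0.003  0.002 -1.   ] yaw 10.1 | shift mm [ 1.3 -0.3  2.1] turn 0.0 F [ 0.1  0.6 -0.9] w 42.4 t 5.38
pos [ 387.1 -232.    53.9] toolx [-0.003  0.002 -1.   ] yaw 10.1 | shift mm [94.8 16.4  2.1] turn 0.0 F [ 0.1  0.6 -0.9] w 42.4 t 5.38
```

Call:
{"name": "play_rows", "arguments": {
  "deltas": [
    [19,3.3,0,0,0,0,38],
    [19,3.3,0,0,0,0,38],
    [19,3.3,0,0,0,0,38],
    [19,3.3,0,0,0,0,38],
    [19,3.2,0,0,0,0,38],
    [0,0,-5,0,0,0,38],
    [0,0,0,0,0,0,38]
  ]
}}

```text
clock: 6.25
position: [0.483, -0.2157, 0.0502]
tool_rot: [2.602, 1.57, 2.78]
force: [-0.3, 0.9, -1.5]
grip_width: 0.0423
```

Call:
{"name": "play_rows", "arguments": {
  "deltas": [
    [0,0,-2,0,0,0,38],
    [0,0,0,0,0,0,38]
  ]
}}

```text
clock: 6.5
position: [0.4829, -0.2165, 0.0484]
tool_rot: [2.376, 1.571, 2.552]
force: [-0.5, 1.0, 1.2]
grip_width: 0.0426
```

Run:
```python
from h import *
go(P(-.095),.045,YF); snap("scene","c1",(220,160,420,310),4); snap("top","c1t")
```

```text
pos [ 482.9 -216.5   48.4] toolx [-0.  0. -1.] yaw 10.1 | shift mm [-0.9  0.8 -3.4] turn 0.0 F [-0.5  1.   1.2] w 42.6 t 6.5
```

View pics/c1.png

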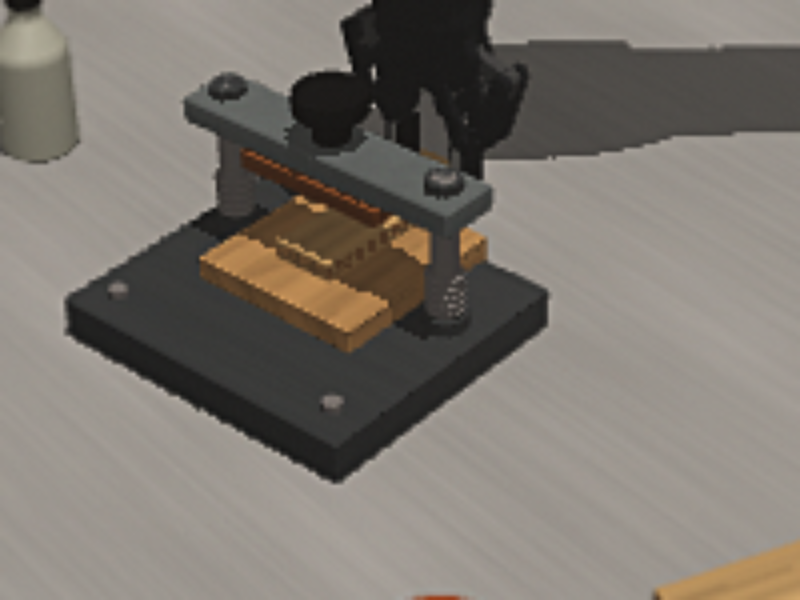

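Packer 1 sits under the shoe with its front end at crop (330,265), and the force shows first contact. One more mm down, then release.

Call:
{"name": "play_rows", "arguments": {
  "deltas": [
    [0,0,-1,0,0,0,38],
    [0,0,0,0,0,0,38]
  ]
}}

```text
clock: 6.85
position: [0.4829, -0.2167, 0.0477]
tool_rot: [-2.176, 1.571, -2.0]
force: [-4.3, 1.8, 11.5]
grip_width: 0.0426
```

Call:
{"name": "play_rows", "arguments": {
  "deltas": [
    [0,0,0,0,0,0,62],
    [0,0,0,0,0,0,62],
    [0,0,0,0,0,0,62],
    [0,0,0,0,0,0,62]
  ]
}}

```text
clock: 7.35
position: [0.4831, -0.2165, 0.0472]
tool_rot: [2.51, 1.571, 2.686]
force: [-0.2, 0.3, 0.3]
grip_width: 0.0621
```

Call:
{"name": "play_rows", "arguments": {
  "deltas": [
    [0,0,10,0,0,0,62],
    [0,0,20,0,0,0,62],
    [-20,0,25,0,0,0,62],
    [-30,35,10,0,0,-2.5,62],
    [-25,42,0,0,0,-2.5,62],
    [0,42,0,0,0,-2.5,62],
    [0,42,0,0,0,-2.5,62],
    [0,42,0,0,0,-2.5,62]
  ]
}}

```text
clock: 8.35
position: [0.4082, -0.0122, 0.113]
tool_rot: [0.113, 1.57, 0.069]
force: [0.3, -0.4, 0.1]
grip_width: 0.0621
```

```bash
cat >> h.py <<'E'
def woods(f,z,roi):
    hsv=cv2.cvtColor(cv2.imread(f),cv2.COLOR_BGR2HSV); m=cv2.inRange(hsv,(8,70,40),(25,255,255))
    k=np.zeros_like(m); k[roi[1]:roi[3],roi[0]:roi[2]]=255; m&=k
    for c in cv2.findContours(m,0,1)[0]:
        if cv2.contourArea(c)<200: continue
        r=cv2.minAreaRect(plane("top",c[:,0].astype(float),z)[:,:2].astype(np.float32)); b=cv2.boxPoints(r); e=max(b[1]-b[0],b[2]-b[1],key=np.linalg.norm)
        yaw=(np.degrees(np.arctan2(e[1],e[0]))+90)%180-90
        print("wood",np.round(r[0],4),np.round(r[1],4),"yaw",yaw.round(1)); go(np.array(r[0])-.055*np.array([np.cos(np.radians(yaw)),np.sin(np.radians(yaw))]),.006,yaw)
E
python3 - <<'E'
from h import *
snap("top","d1"); woods("pics/d1_raw.png",.006,(180,225,260,320))
cv2.imwrite("pics/d.png",cv2.resize(cv2.imread("pics/d1_raw.png")[170:350,120:440],None,fx=2.5,fy=2.5))
E
```

```text
wood [0.5563 0.1665] [0.0461 0.1394] yaw -15.5
pos [408.3  -7.2 113. ] toolx [ 0.001  0.002 -1.   ] yaw -2.4 | shift mm [  94.9  188.4 -107. ] turn -13.1 F [1.2 9.1 0.1] w 61.9 t 8.4
```

View pics/d.png

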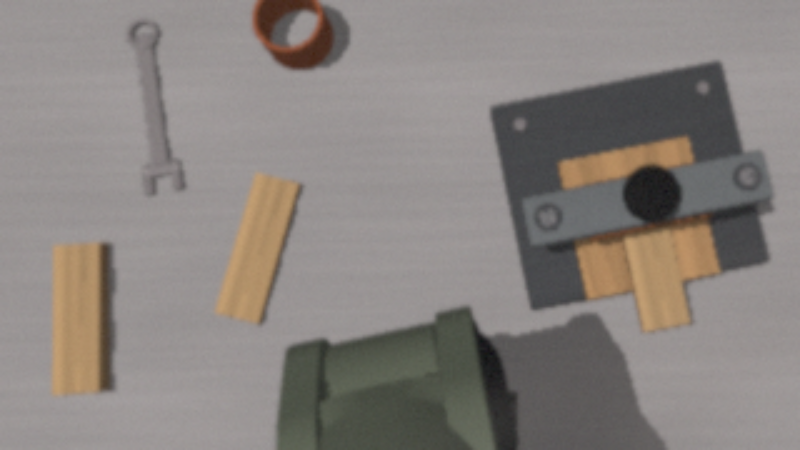

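Packer 2 lies on the blank, in line and centred. Now packer 1: its yaw is -15.5° and its tail is at (503,181) mm.

Call:
{"name": "play_rows", "arguments": {
  "deltas": [
    [16,31,0,0,0,-2.2,62],
    [16,31,0,0,0,-2.2,62],
    [16,31,0,0,0,-2.2,62],
    [16,31,0,0,0,-2.2,62],
    [16,31,0,0,0,-2.2,62],
    [15,31,0,0,0,-2.1,62],
    [0,0,-25,0,0,0,62],
    [0,0,-25,0,0,0,62]
  ]
}}

```text
clock: 9.4
position: [0.5034, 0.1729, 0.0623]
tool_rot: [0.819, 1.57, 0.549]
force: [-0.2, -0.8, -0.8]
grip_width: 0.0617
```

Call:
{"name": "play_rows", "arguments": {
  "deltas": [
    [0,0,-10,0,0,0,62],
    [0,0,0,0,0,0,62]
  ]
}}

```text
clock: 9.65
position: [0.503, 0.1723, 0.0524]
tool_rot: [-2.433, 1.57, -2.704]
force: [-0.7, -0.7, 0.3]
grip_width: 0.062
```

Run:
```python
from h import *
go((.5032,.1812),.005,-15.5)
```

```text
pos [503.  172.3  52.4] toolx [-0.001 -0.    -1.   ] yaw -15.5 | shift mm [  0.2   8.9 -47.4] turn 0.0 F [-0.7 -0.7  0.3] w 62.0 t 9.65
```

Call:
{"name": "play_rows", "arguments": {
  "deltas": [
    [0,9,0,0,0,0,62],
    [0,0,-20,0,0,0,62],
    [0,0,-17,0,0,0,62],
    [0,0,-10,0,0,0,62],
    [0,0,0,0,0,0,38],
    [0,0,0,0,0,0,38],
    [0,0,0,0,0,0,38],
    [0,0,0,0,0,0,38]
  ]
}}

```text
clock: 10.65
position: [0.5032, 0.1815, 0.0056]
tool_rot: [0.678, 1.57, 0.407]
force: [0.4, 0.3, -0.3]
grip_width: 0.0421
```

Call:
{"name": "play_rows", "arguments": {
  "deltas": [
    [0,0,0,0,0,0,38],
    [0,0,5,0,0,0,38],
    [0,0,20,0,0,0,38],
    [0,0,25,0,0,0,38],
    [0,0,30,0,0,0,38],
    [0,0,21,0,0,0,38],
    [0,0,0,0,0,0,38]
  ]
}}

```text
clock: 11.52
position: [0.5038, 0.1818, 0.1079]
tool_rot: [0.703, 1.568, 0.433]
force: [-0.3, 0.6, -0.8]
grip_width: 0.0417
```

Run:
```python
from h import *
go(P(-.19),.067,YF)
```

```text
pos [503.8 181.8 107.9] toolx [ 0.002  0.001 -1.   ] yaw -15.5 | shift mm [-115.4 -414.1  -40.9] turn 25.6 F [-0.3  0.6 -0.8] w 41.7 t 11.53
```

Call:
{"name": "play_rows", "arguments": {
  "deltas": [
    [-23,-37,0,0,0,2.6,38],
    [-23,-41,0,0,0,2.6,38],
    [-23,-42,0,0,0,2.6,38],
    [-23,-42,0,0,0,2.6,38],
    [-23,-42,0,0,0,2.6,38],
    [0,-42,0,0,0,2.6,38],
    [0,-42,0,0,0,2.6,38],
    [0,-42,0,0,0,2.6,38]
  ]
}}

```text
clock: 12.52
position: [0.3877, -0.1498, 0.1059]
tool_rot: [2.52, 1.57, 2.615]
force: [0.8, 1.0, -1.3]
grip_width: 0.0418
```

Call:
{"name": "play_rows", "arguments": {
  "deltas": [
    [0,-42,-15,0,0,2.6,38],
    [0,-42,-15,0,0,2.2,38],
    [0,0,-9,0,0,0,38],
    [0,0,0,0,0,0,38]
  ]
}}

```text
clock: 13.02
position: [0.3874, -0.2318, 0.0664]
tool_rot: [2.361, 1.569, 2.537]
force: [0.2, 0.2, 0.6]
grip_width: 0.0421
```

Run:
```python
from h import *
go(P(-.095),.069,YF)
```

```text
pos [ 387.4 -231.8   66.4] toolx [-0.002  0.001 -1.   ] yaw 10.1 | shift mm [94.6 16.2  2.6] turn 0.0 F [0.2 0.2 0.6] w 42.1 t 13.03
```

Call:
{"name": "play_rows", "arguments": {
  "deltas": [
    [0,0,4,0,0,0,38],
    [19,3.3,0,0,0,0,38],
    [19,3.3,0,0,0,0,38],
    [19,3.3,0,0,0,0,38],
    [19,3.3,0,0,0,0,38],
    [18,3,0,0,0,0,38],
    [0,0,-4,0,0,0,38],
    [0,0,0,0,0,0,38]
  ]
}}

```text
clock: 14.02
position: [0.4818, -0.2159, 0.0669]
tool_rot: [2.746, 1.57, 2.923]
force: [-0.6, -0.3, -1.4]
grip_width: 0.0417
```

Call:
{"name": "play_rows", "arguments": {
  "deltas": [
    [0,0,-2,0,0,0,38],
    [0,0,0,0,0,0,38]
  ]
}}

```text
clock: 14.28
position: [0.4818, -0.2164, 0.0652]
tool_rot: [3.037, 1.571, -3.071]
force: [-0.1, -0.7, -0.3]
grip_width: 0.042
```

Call:
{"name": "play_rows", "arguments": {
  "deltas": [
    [0,0,-1,0,0,0,38],
    [0,0,0,0,0,0,38]
  ]
}}

```text
clock: 14.52
position: [0.482, -0.2164, 0.0643]
tool_rot: [3.091, 1.571, -3.016]
force: [0.1, -0.7, 0.2]
grip_width: 0.0421
```

Call:
{"name": "play_rows", "arguments": {
  "deltas": [
    [0,0,-1,0,0,0,38],
    [0,0,0,0,0,0,38]
  ]
}}

```text
clock: 14.78
position: [0.482, -0.2163, 0.0632]
tool_rot: [2.731, 1.571, 2.907]
force: [-0.2, 0.6, -0.1]
grip_width: 0.042
```

Call:
{"name": "play_rows", "arguments": {
  "deltas": [
    [0,0,-1,0,0,0,38],
    [0,0,0,0,0,0,38]
  ]
}}

```text
clock: 15.02
position: [0.4818, -0.2165, 0.0625]
tool_rot: [-2.917, 1.57, -2.741]
force: [-3.6, 0.9, 9.3]
grip_width: 0.0418
```

Contact at TCP z 62.8 puts the blank at about 45 mm. That gives about 17 mm of travel with three packers. Release and fetch packer4.

Call:
{"name": "play_rows", "arguments": {
  "deltas": [
    [0,0,0,0,0,0,62],
    [0,0,0,0,0,0,62],
    [0,0,0,0,0,0,62],
    [0,0,12,0,0,0,62],
    [0,0,25,0,0,0,62],
    [-20,0,18,0,0,0,62],
    [-24,30,0,0,0,-1,62],
    [0,42,0,0,0,-1,62]
  ]
}}

```text
clock: 16.02
position: [0.4368, -0.1446, 0.1183]
tool_rot: [-1.243, 1.57, -1.105]
force: [1.2, 1.1, 0.7]
grip_width: 0.062
```

Call:
{"name": "play_rows", "arguments": {
  "deltas": [
    [0,42,0,0,0,-1,62],
    [0,42,0,0,0,-1,62],
    [0,42,0,0,0,-1,62],
    [0,42,0,0,0,-1,62],
    [0,42,0,0,0,-1,62],
    [0,42,0,0,0,-1,62],
    [0,42,0,0,0,0,62],
    [0,0,0,0,0,0,62]
  ]
}}

```text
clock: 17.02
position: [0.438, 0.1528, 0.118]
tool_rot: [0.936, 1.569, 0.977]
force: [-0.2, -0.7, -0.5]
grip_width: 0.0621
```

Run:
```python
from h import *
snap("top","e1"); woods("pics/e1_raw.png",.012,(130,255,180,340))
cv2.imwrite("pics/e.png",cv2.resize(cv2.imread("pics/e1_raw.png")[180:350,120:440],None,fx=2.5,fy=2.5))
```

```text
wood [0.5356 0.3356] [0.0551 0.0502] yaw 2.7
pos [438.  150.8 117.9] toolx [ 0.001  0.    -1.   ] yaw 2.2 | shift mm [  42.7  182.2 -111.9] turn 0.5 F [-0.9 -1.3 -0.2] w 62.3 t 17.07
```

View pics/e.png

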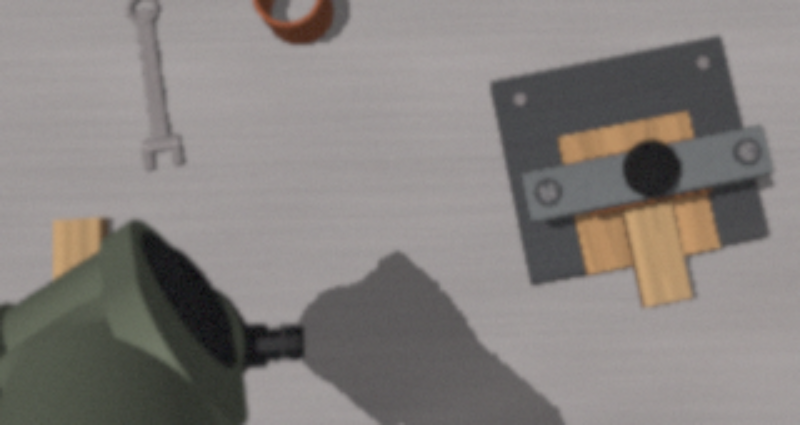

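The stack of two is in line. Pile B is partly hidden by the arm, but it agrees with the earlier fix (tail at about (438,331)). Moving there.

Call:
{"name": "play_rows", "arguments": {
  "deltas": [
    [0,36,0,0,0,0,62],
    [0,36,0,0,0,0,62],
    [0,36,0,0,0,0,62],
    [0,36,0,0,0,0,62],
    [0,35,0,0,0,0,62],
    [0,0,-30,0,0,0,62],
    [0,0,-30,0,0,0,62],
    [0,0,0,0,0,0,62]
  ]
}}

```text
clock: 18.08
position: [0.4377, 0.3269, 0.0562]
tool_rot: [-2.354, 1.567, -2.319]
force: [-0.3, -1.2, -0.6]
grip_width: 0.0621
```

Run:
```python
from h import *
go((.438,.3313),.0175,2.3)
```

```text
pos [437.7 326.9  56.2] toolx [-0.002 -0.002 -1.   ] yaw 2.0 | shift mm [  0.3   4.4 -38.7] turn 0.3 F [-0.3 -1.2 -0.6] w 62.1 t 18.07
```

Call:
{"name": "play_rows", "arguments": {
  "deltas": [
    [0,4.4,0,0,0,0.3,62],
    [0,0,-20,0,0,0,62],
    [0,0,-12,0,0,0,62],
    [0,0,-7,0,0,0,62],
    [0,0,0,0,0,0,38],
    [0,0,0,0,0,0,38],
    [0,0,0,0,0,0,38],
    [0,0,0,0,0,0,38]
  ]
}}

```text
clock: 19.08
position: [0.4383, 0.3332, 0.0189]
tool_rot: [0.546, 1.57, 0.588]
force: [-1.3, -1.3, 7.5]
grip_width: 0.0415
```

Call:
{"name": "play_rows", "arguments": {
  "deltas": [
    [0,0,0,0,0,0,38],
    [0,0,5,0,0,0,38],
    [0,0,20,0,0,0,38],
    [0,0,25,0,0,0,38],
    [0,0,25,0,0,0,38],
    [0,0,20,0,0,0,38],
    [0,0,0,0,0,0,38]
  ]
}}

```text
clock: 19.95
position: [0.4387, 0.3336, 0.1149]
tool_rot: [0.663, 1.568, 0.705]
force: [-0.2, -0.3, -0.9]
grip_width: 0.0414
```

Run:
```python
from h import *
go(P(-.19),.08,YF); snap("scene","f1",(360,130,560,360),2.5)
```

```text
pos [438.7 333.6 114.9] toolx [ 0.002  0.002 -1.   ] yaw 2.4 | shift mm [ -50.3 -565.9  -34.9] turn 7.7 F [-0.2 -0.3 -0.9] w 41.4 t 19.95
```

View pics/f1.png

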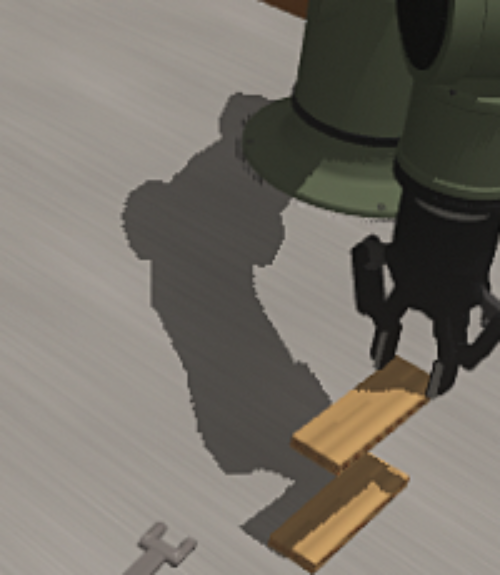

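Packer4 is held level; packer3 stays on the bench. Carry it to the fixture.

Call:
{"name": "play_rows", "arguments": {
  "deltas": [
    [-10,-35,0,0,0,0.6,38],
    [-10,-41,0,0,0,0.6,38],
    [-10,-41,0,0,0,0.6,38],
    [-10,-41,0,0,0,0.6,38],
    [-10,-41,0,0,0,0.6,38],
    [0,-41,0,0,0,0.6,38],
    [0,-41,0,0,0,0.6,38],
    [0,-41,0,0,0,0.6,38]
  ]
}}

```text
clock: 21.0
position: [0.3876, 0.0098, 0.1128]
tool_rot: [3.051, 1.57, -3.106]
force: [1.0, -0.0, -0.3]
grip_width: 0.0415
```

Call:
{"name": "play_rows", "arguments": {
  "deltas": [
    [0,-41,0,0,0,0.6,38],
    [0,-41,0,0,0,0.6,38],
    [0,-41,-5,0,0,0.6,38],
    [0,-41,-10,0,0,0.6,38],
    [0,-41,-10,0,0,0.5,38],
    [0,-39,-7,0,0,0,38],
    [0,0,0,0,0,0,38]
  ]
}}

```text
clock: 21.88
position: [0.387, -0.2351, 0.0801]
tool_rot: [2.84, 1.569, 3.012]
force: [0.2, 0.9, 0.0]
grip_width: 0.0416
```

Run:
```python
from h import *
go(P(-.095),.082,YF)
```

```text
pos [ 387.  -235.1   80.1] toolx [-0.002  0.    -1.   ] yaw 9.9 | shift mm [95.  19.5  1.9] turn 0.2 F [0.2 0.9 0. ] w 41.6 t 21.88
```

Call:
{"name": "play_rows", "arguments": {
  "deltas": [
    [0,3,3,0,0,0.2,38],
    [19,3.3,0,0,0,0,38],
    [19,3.3,0,0,0,0,38],
    [19,3.3,0,0,0,0,38],
    [19,3.3,0,0,0,0,38],
    [18,3,0,0,0,0,38],
    [0,0,-3,0,0,0,38],
    [0,0,0,0,0,0,38]
  ]
}}

```text
clock: 22.88
position: [0.4818, -0.2132, 0.0809]
tool_rot: [2.745, 1.57, 2.925]
force: [-0.0, 0.0, -0.0]
grip_width: 0.0414
```

Call:
{"name": "play_rows", "arguments": {
  "deltas": [
    [0,0,-2,0,0,0,38],
    [0,0,0,0,0,0,38]
  ]
}}

```text
clock: 23.12
position: [0.4817, -0.2138, 0.0792]
tool_rot: [2.948, 1.571, 3.128]
force: [1.0, 0.1, -0.3]
grip_width: 0.042
```

Call:
{"name": "play_rows", "arguments": {
  "deltas": [
    [0,0,-1,0,0,0,38],
    [0,0,0,0,0,0,38]
  ]
}}

```text
clock: 23.38
position: [0.482, -0.2138, 0.0783]
tool_rot: [-2.029, 1.571, -1.85]
force: [0.5, -0.6, -0.6]
grip_width: 0.0414
```

Call:
{"name": "play_rows", "arguments": {
  "deltas": [
    [0,-2.5,-1,0,0,0,38],
    [0,0,0,0,0,0,38]
  ]
}}

```text
clock: 23.62
position: [0.482, -0.2165, 0.0772]
tool_rot: [-2.752, 1.571, -2.573]
force: [0.3, -0.3, 0.9]
grip_width: 0.0418
```

Call:
{"name": "play_rows", "arguments": {
  "deltas": [
    [0,0,-1,0,0,0,38],
    [0,0,0,0,0,0,38]
  ]
}}

```text
clock: 23.88
position: [0.4819, -0.2164, 0.0764]
tool_rot: [-2.609, 1.57, -2.43]
force: [-3.3, -0.4, 7.3]
grip_width: 0.0419
```

Call:
{"name": "play_rows", "arguments": {
  "deltas": [
    [0,0,-1,0,0,0,38],
    [0,0,0,0,0,0,38]
  ]
}}

```text
clock: 24.12
position: [0.4812, -0.2165, 0.0757]
tool_rot: [-3.073, 1.569, -2.894]
force: [-8.9, 0.9, 17.1]
grip_width: 0.0417
```

Contact is at about 76.6 mm. I release, rise, shut the fingers and go over the knob.

Call:
{"name": "play_rows", "arguments": {
  "deltas": [
    [0,0,1,0,0,0,62],
    [0,0,0,0,0,0,62],
    [0,0,0,0,0,0,62],
    [0,0,12,0,0,0,62],
    [0,0,25,0,0,0,62],
    [0,0,35,0,0,0,62],
    [0,0,35,0,0,0,0],
    [0,0,16,0,0,0,0]
  ]
}}

```text
clock: 25.12
position: [0.4826, -0.2165, 0.2017]
tool_rot: [-0.55, 1.568, -0.371]
force: [-0.4, -0.5, -0.5]
grip_width: 0.0263
```

Run:
```python
from h import *
go(O,.20,YF); snap("top","g1",(290,170,440,310),3); snap("scene","g2"); b=cv2.imread("pics/g2_raw.png")[160:290,220:350]; a=cv2.imread("pics/g1.png")
cv2.imwrite("pics/g.png",np.hstack([cv2.resize(a,(390,390)),cv2.resize(b,(390,390))]))
```

```text
pos [ 482.6 -216.5  201.7] toolx [ 0.003 -0.001 -1.   ] yaw 10.3 | shift mm [92.9 17.5 -1.7] turn -0.2 F [-0.4 -0.5 -0.5] w 26.3 t 25.12
```

View pics/g.png

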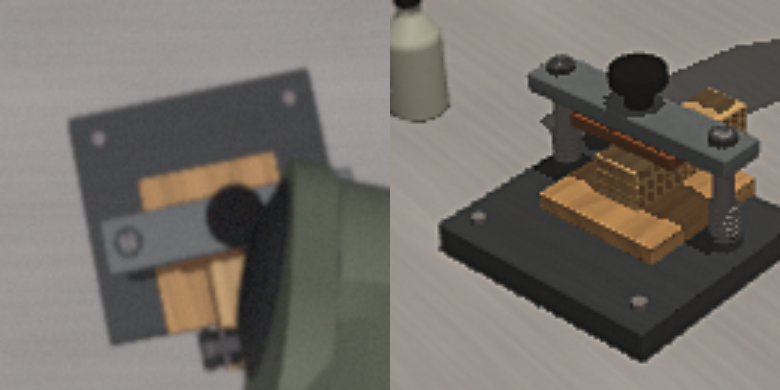

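The scene crop shows three packers stacked flat under the shoe. Next the shut fingers go over the knob and press.

Call:
{"name": "play_rows", "arguments": {
  "deltas": [
    [23,4.4,0,0,0,0,0],
    [24,4.4,0,0,0,0,0],
    [24,4.4,0,0,0,0,0],
    [22,4.4,0,0,0,0,0],
    [0,0,-12,0,0,0,0],
    [0,0,-12,0,0,0,0],
    [0,0,-6,0,0,0,0],
    [0,0,0,0,0,0,0]
  ]
}}

```text
clock: 26.22
position: [0.5745, -0.1988, 0.1688]
tool_rot: [2.79, 1.57, 2.97]
force: [0.2, 0.1, -0.2]
grip_width: 0.0
```

Call:
{"name": "play_rows", "arguments": {
  "deltas": [
    [0,0,-4,0,0,0,0],
    [0,0,-4,0,0,0,0],
    [0,0,-4,0,0,0,0],
    [0,0,-4,0,0,0,0],
    [0,0,-4,0,0,0,0],
    [0,0,0,0,0,0,0]
  ]
}}

```text
clock: 26.98
position: [0.5751, -0.1987, 0.1492]
tool_rot: [-1.177, 1.571, -0.997]
force: [-1.5, -0.1, 4.7]
grip_width: 0.0002
```

Call:
{"name": "play_rows", "arguments": {
  "deltas": [
    [0,0,-2,0,0,0,0],
    [0,0,-1,0,0,0,0],
    [0,0,0,0,0,0,0]
  ]
}}

```text
clock: 27.35
position: [0.5752, -0.1987, 0.1465]
tool_rot: [-0.863, 1.57, -0.684]
force: [-0.5, -0.0, 5.0]
grip_width: -0.0001
```

Call:
{"name": "play_rows", "arguments": {
  "deltas": [
    [0,0,-1,0,0,0,0],
    [0,0,0,0,0,0,0]
  ]
}}

```text
clock: 27.6
position: [0.5752, -0.1987, 0.1459]
tool_rot: [-0.724, 1.57, -0.545]
force: [-3.5, -0.3, 12.6]
grip_width: 0.0
```

Call:
{"name": "play_rows", "arguments": {
  "deltas": [
    [0,0,-1,0,0,0,0],
    [0,0,0,0,0,0,0]
  ]
}}

```text
clock: 27.85
position: [0.5752, -0.1988, 0.1458]
tool_rot: [-0.723, 1.57, -0.544]
force: [-8.3, 2.0, 26.9]
grip_width: -0.0004
```

The shoe stopped at about 16 mm of travel and the force jumped from 5 to 27 N, so it is on the stack. Hold and do a last check.

Call:
{"name": "play_rows", "arguments": {
  "deltas": [
    [0,0,0.3,0,0,0,0],
    [0,0,0,0,0,0,0],
    [0,0,0,0,0,0,0],
    [0,0,0,0,0,0,0],
    [0,0,0,0,0,0,0],
    [0,0,0,0,0,0,0]
  ]
}}

```text
clock: 28.6
position: [0.5752, -0.1988, 0.1459]
tool_rot: [-0.745, 1.57, -0.565]
force: [-7.3, 1.1, 22.3]
grip_width: -0.0002
```

Run:
```python
from h import *
go(O,.146,YF); snap("scene","i2"); b=cv2.imread("pics/i2_raw.png")
cv2.imwrite("pics/i.png",np.hstack([cv2.resize(b[160:290,220:350],(390,390)),cv2.resize(b[150:420,200:540],(410,390))]))
```

```text
pos [ 575.2 -198.8  145.9] toolx [ 0.001 -0.    -1.   ] yaw 10.3 | shift mm [ 0.3 -0.2  0.1] turn -0.2 F [-7.3  1.1 22.3] w -0.2 t 28.6
```

View pics/i.png

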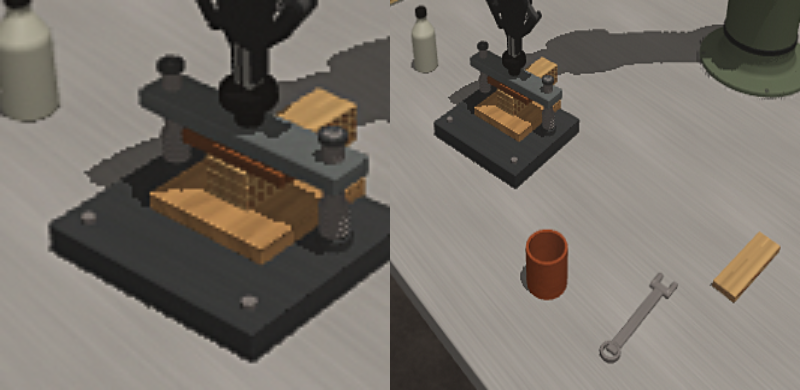

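The shoe is pressed onto a tidy stack of three. The sleeve, spanner and bottle look undisturbed, and packer3 lies well away. Handing in.

```bash
python3 -c "
from h import *
workorder.job_done(); go(O,.146,YF)"
```

```text
the job is handed in; nothing more can be done
the job is handed in; nothing more can be done
```

I slid three packers (2, 1, then 4) flat into the fixture and handed the job in with the knob held down and the stack pinched. Packer 3 is the spare and stays on the bench. The hand-in reported no verdict.

- **Shoe travel:** it stopped about 16 mm down, well short of the 24 mm hard stop. The force rose from 5 N to 27 N there; I eased it and it held steady at about 22 N.
- **Stack position:** the last pictures show the three packers flat and in line. From the commanded poses, their centres are about 40 mm in front of the shoe's middle. I did not measure them again after pressing.
- **Rest of the bench:** the sleeve, spanner and glue bottle looked undisturbed in the last picture. I did not measure them.
- **Disagreements:** the picture gave the blank's height as about 42 mm and touch gave about 45 mm; either way three packers are needed. While pressing there was also a sideways force of about 7 N on the tool.

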